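# Put the hole saws back in their storage tray

## Robot

A 6-joint arm with a two-finger parallel gripper is mounted at the origin on a cart in front of the work surface, level with it; the furniture and walls round the work are solid. World frame = base frame: x ahead of the robot, y to its left, z up, the work surface at z = 0. Lengths are in mm, angles in rad, forces in N, time in s.
With the tool pointing down it reaches from about 250 to 775 mm from the base axis. Payload 4 kg.
Tool frame: the origin (TCP) lies midway between the tips of the shut fingers; the grasp point (between the pads) lies 19 mm behind it (grasp_offset is the distance from the TCP to the grasp point, in mm); z points along the fingers, y is the line along which they close (so a half turn about z gives the same grasp; the last joint's range is limited). The gripper opens to 85 mm and grips with 20 to 120 N. Pads are 22 mm wide; open, the fingers measure 114 mm over their backs; the gripper's body (76 mm by 85 mm) begins 54 mm behind the grasp point. The pads swing forward as they close: fully open they stand 13 mm farther back than shut.
Start: joints at [-1.216, 0.087, 1.371, -0, 1.684, -0.103], TCP at [243.087, -493.385, 210.541] pointing down, gripper open.
Joint ranges: [-3.1, 3.1], [-0.76, 2.03], [0.27, 2.55], [-1.08, 4.22], [0.17, 2.65], [-2.57, 2.57]. Speed limits (rad/s): [2.79, 2.79, 3.14, 3.14, 3.14, 3.14].

## Interface

Orientations are given as [roll, pitch, yaw] about the fixed x, y, z axes, in that order (R = Rz(yaw) Ry(pitch) Rx(roll)).
In Python, from workcell import get_obs, camera, get_calibration, finish_job, search_frame, trace, grasp_offset gives the robot as it stands. The module is installed in compiled form; this text tells all that it offers.
- The arm moves only by the tool play_rows, never from a script. Its argument "motion" is a list of rows, each a list of 7 numbers: the shift along the tool's x, y, z in mm, then the turn, a rotation vector about the tool's x, y, z in degrees, then the opening, from 0 (shut) to 1 (fully open). In form: [[x, y, z, wx, wy, wz, grip], ...]. A call has 1 to 12 rows; each row is the pose to reach, as a shift and turn from the pose commanded when the call began, along the tool's axes at that moment; what a row does not reach only later rows make up. A row lasts 1/8 s, in which the tool goes at most 62.5 mm and 10.7 degrees, less where a joint would pass 70% of its speed; a pose out of reach is approached as far as the arm can. A call with a gripper value outside its range is refused whole. The fingers move at their own pace and stop on an object; the grip force is fixed at half the most. Time passes only in rows, so rows that repeat a pose let the fingers close. It gives the time, the measured TCP pose, the force, the opening and the grip force at its end, in the units of the state.
- get_obs(): the state, without advancing time (a new reading comes with each control period).
- camera(name): name is "scene" or "top" or "wrist"; returns (picture, depth): 480x640x3 uint8, red, green, blue; 480x640 float32, mm along the optical axis (not along the pixel's ray), 0 where there is no reading.
- get_calibration(name): a dict with "fx", "fy", "cx", "cy" (pixels), "origin" and "attitude" of the camera in the world; the wrist camera has in their place "mount" (4x4, takes a point from camera to tool coordinates, whose origin is the TCP and whose axes are the flange's). Camera axes: x right, y up, looking along -z (the intrinsics and any distortion apply to the point x, -y, -z); pixel columns grow to the right and rows downward; lengths in mm; the calibration is good to about 2 mm. The wrist camera is an equidistant fisheye: a pixel r from the principal point sees the ray r / f radians off the axis. A picture is of the moment at which its call begins: read the wrist's pose just before it. get_calibration takes no time and is no camera call.
- finish_job(): hands the job in; it is judged then, once.
Trained networks look in the newest picture that a camera, given by its name, has taken for a name from the list of things; names that differ only in an ending like _2 or _b are one class to them, and where a whole thing is asked for, a point or a joint stands for the part that bears it (a point fixed in the world has none). Each returns a list of dicts, best first, with "conf" (0 to 1); they miss things now and then, are a little off and sometimes report something else, mostly with a low value. They report only what shows in the picture. A call takes as long as a camera call. They do not tell look-alikes from the thing itself.
- search_frame(target, camera): "centre" ([row, column] as shares, 0 to 1, of the picture: columns of its width, rows of its height, amid what is visible of it).
- trace(target, camera): "mask" (480x640 bool, what is visible of it) and "centre" ([row, column] as shares, 0 to 1, of the picture: columns of its width, rows of its height, amid what is visible of it).
The state is a dict: "t": time; "joints": joint angles; "dq": joint speeds; "joint_torque": joint torques, N m; "eef_pos": TCP position; "ee_rot": TCP orientation; "wrist_force": force on the tool from outside, world axes, zero at the start; "ft_torque": the same for the moment, N m; "finger_gap": finger opening in mm; "grasp_force": force on a finger pad.
Only numpy, scipy, OpenCV 4.12 (cv2) and the standard library are available. Lean on these libraries where they do the work, as an engineer would, in place of code of your own. Each camera call takes 0.05 s, during which the arm holds its last target. There are 200 camera calls.

## Task

The holes are drilled: put the four red hole saws that stand loose beside the black storage tray back into it, each standing upright, teeth down, all the way down in the grey holder whose round well fits its diameter. Leave the two round plywood cores where they stand.

Things in the scene. Friction and masses are not known exactly. Their poses are not given: they have to be found in the camera images.
- saw_20: The smallest of four loose hole saws, standing teeth down beside the tray: a red cup 20 mm across and 38 mm high with a closed top, on it a hexagonal steel collar 16 mm wide (38 to 46 mm above the teeth) and a grey shank 11 mm thick (46 to 64 mm above the teeth) to lift it by. 64 mm tall overall. Origin: centre of the cup's toothed underside; z up along its axis.
- saw_29: The second smallest of four loose hole saws, standing teeth down beside the tray: a red cup 29 mm across and 38 mm high with a closed top, on it a hexagonal steel collar 19 mm wide (38 to 46 mm above the teeth) and a grey shank 11 mm thick (46 to 64 mm above the teeth) to lift it by. 64 mm tall overall. Origin: centre of the cup's toothed underside; z up along its axis.
- saw_39: The second largest of four loose hole saws, standing teeth down beside the tray: a red cup 39 mm across and 38 mm high with a closed top, on it a hexagonal steel collar 22 to 26 mm wide (38 to 46 mm above the teeth) and a grey shank 12.4 mm thick (46 to 64 mm above the teeth) to lift it by. 64 mm tall overall. Origin: centre of the cup's toothed underside; z up along its axis.
- saw_51: The largest of four loose hole saws, standing teeth down beside the tray: a red cup 51 mm across and 38 mm high with a closed top, on it a hexagonal steel collar 22 mm wide (38 to 46 mm above the teeth) and a grey shank 12.4 mm thick (46 to 64 mm above the teeth) to lift it by. 64 mm tall overall. Origin: centre of the cup's toothed underside; z up along its axis.
- holder_20: Grey square holder with the smallest of four round wells, fixed in the black tray: 72 mm square, 22 mm high; well 27 mm across, its floor 5 mm above the block's underside, its mouth flared at 45 degrees to 35 mm. For the 20 mm saw. The holders stand two by two, 73 mm apart, in any order. Origin: under the well's centre, at the block's underside, 4 mm above the table; z up.
- holder_29: Grey square holder with the second smallest of four round wells, fixed in the black tray: 72 mm square, 22 mm high; well 36 mm across, its floor 5 mm above the block's underside, its mouth flared at 45 degrees to 44 mm. For the 29 mm saw. The holders stand two by two, 73 mm apart, in any order. Origin: under the well's centre, at the block's underside, 4 mm above the table; z up.
- holder_39: Grey square holder with the second largest of four round wells, fixed in the black tray: 72 mm square, 22 mm high; well 47 mm across, its floor 5 mm above the block's underside, its mouth flared at 45 degrees to 55 mm. For the 39 mm saw. The holders stand two by two, 73 mm apart, in any order. Origin: under the well's centre, at the block's underside, 4 mm above the table; z up.
- holder_51: Grey square holder with the largest of four round wells, fixed in the black tray: 72 mm square, 22 mm high; well 59 mm across, its floor 5 mm above the block's underside, its mouth flared at 45 degrees to 67 mm. For the 51 mm saw. The holders stand two by two, 73 mm apart, in any order. Origin: under the well's centre, at the block's underside, 4 mm above the table; z up.
- core_a: One of two loose round plywood cores cut out by a hole saw, brown and striped at the side, 34 mm across and 28 mm high, standing on the table. Not a saw: stays where it is. Origin: centre of its underside, z up.
- core_b: One of two loose round plywood cores cut out by a hole saw, brown and striped at the side, 34 mm across and 28 mm high, standing on the table. Not a saw: stays where it is. Origin: centre of its underside, z up.
Mind the look-alikes: they are no part of the job. What is shaped like the holder_51 but pink is not meant.

How it is judged:
By the outcome, as a careful person would: the job done as asked, in the order asked, and still so for the second after the job is handed in, with the robot touching nothing.
It also fails if it takes over 104 s, if anything falls off the work surface, if the arm or the gripper's body presses on something with over 40 N, if the wrist force passes 120 N, or if a joint passes its speed limit or range.

## Working session

There is one attempt and no reset: what is moved stays moved. The work goes in short steps, Python scripts to look and compute and a tool call to move; the robot and the scene stay as the last step left them, time stands still between calls to the robot, and variables do not carry over. Pictures are saved under pics/ and viewed, at most 14 in all, crops included, and the job is handed in when it is done.

Besides the shell and the picture viewer there is one more tool, called as name(argument=value, ...) on one line, values as JSON. play_rows: Moves the arm, as the interface text tells. Its arguments: {"type":"object","properties":{"motion":{"type":"array","items":{"type":"array","items":{"type":"number"}}}},"required":["motion"]}

```bash
mkdir -p pics
cat > h.py <<'E'
import numpy as np, cv2
from workcell import *
def save(n,img): cv2.imwrite('pics/'+n+'.png',img[:,:,::-1])
def cloud(name,d):
    c=get_calibration(name); v,u=np.mgrid[0:480,0:640]
    P=np.stack([(u-c['cx'])/c['fx']*d,-(v-c['cy'])/c['fy']*d,-d],-1)
    return P,c
E
python3 - <<'E'
from h import *
for n in('top','scene'):
    i,d=camera(n); save(n+'0',i); np.save(n+'d.npy',d); np.save(n+'i.npy',i); print(get_calibration(n))
print(get_calibration('wrist')); print(get_obs(),grasp_offset)
E
```

```text
{'fx': 532.0903820946357, 'fy': 532.0903820946357, 'cx': 318.70720485160547, 'cy': 242.673422063554, 'origin': array([ 445.44588402, -434.07011784,  982.29019097]), 'attitude': array([ 0.07290208, -0.02836478, -1.55361088])}
{'fx': 517.8703902270092, 'fy': 517.8703902270092, 'cx': 314.1089691500454, 'cy': 237.7058802288532, 'origin': array([-227.58066206, -797.88512009,  604.1513122 ]), 'attitude': array([ 0.95733704,  0.01417816, -1.15990103])}
{'fx': 371.64829954431775, 'fy': 371.64829954431775, 'cx': 320.9407823796522, 'cy': 239.26321654451067, 'mount': array([[ 5.67562719e-04,  9.57111762e-01,  2.89718402e-01,
         7.36830517e+01],
       [ 9.99999831e-01, -5.79680325e-04, -4.39867352e-05,
        -5.58479850e-01],
       [ 1.25843836e-04,  2.89718378e-01, -9.57111929e-01,
        -1.61922889e+02],
       [ 0.00000000e+00,  0.00000000e+00,  0.00000000e+00,
         1.00000000e+00]])}
{'t': 0.1, 'joints': array([-1.21610922e+00,  8.79287851e-02,  1.37212585e+00, -1.96747341e-05,
        1.68358441e+00, -1.03088948e-01]), 'dq': array([-0.00114522, -0.00086136, -0.00325392, -0.00052328,  0.00158033,
       -0.00073215]), 'joint_torque': array([ 2.50689976e-03, -3.53012860e+01, -3.14219499e+01, -4.31010790e-05,
        7.88970036e-03,  1.11392768e-05]), 'eef_pos': array([ 242.89940341, -492.91227251,  209.41861095]), 'ee_rot': array([-3.13955511e+00, -1.91136654e-04,  4.57773664e-01]), 'wrist_force': array([ 0.58457706, -0.38801992, -0.7737764 ]), 'ft_torque': array([ 0.03587564, -0.02717861, -0.00564814]), 'grasp_force': 0.0, 'finger_gap': 85.26414820058983} 18.700000000000003
```

View pics/top0.png

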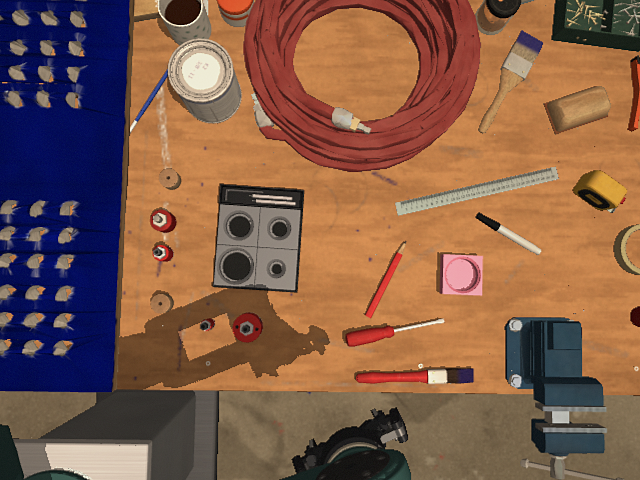

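View pics/scene0.png

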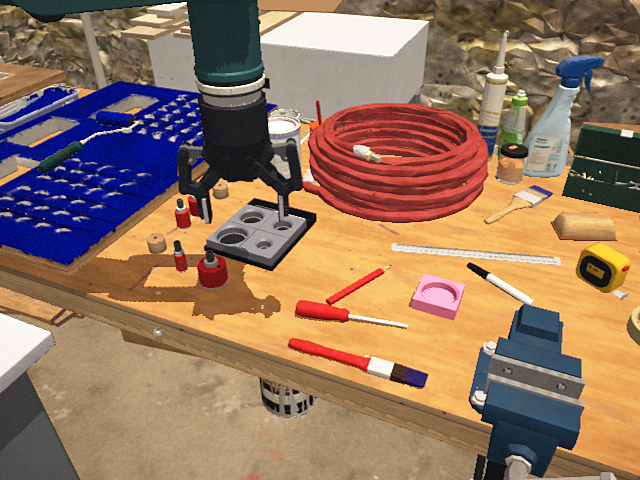

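The top view shows the saws at about px (248,327), (207,325), (163,219) and (162,252). The cores are at (170,179) and (161,301), and the tray is centred near (260,237) with its largest well at (236,266). The scene view agrees with this layout. Next I'll measure from depth.

Run:
```python
from h import *
from scipy.spatial.transform import Rotation as R
d=np.load('topd.npy'); P,c=cloud('top',d)
W=P@R.from_euler('xyz',c['attitude']).as_matrix().T+c['origin']
np.save('W.npy',W)
print('table z',np.median(W[200:300,330:380,2]))
for n,(u,v) in dict(s51=(248,327),s20=(207,325),sA=(163,219),sB=(162,252),cA=(170,179),cB=(161,301)).items():
    q=W[v-24:v+24,u-22:u+22].reshape(-1,3); z=q[:,2]
    for lo,hi in((55,75),(30,48),(20,33)):
        m=(z>lo)&(z<hi); s=q[m]
        if m.sum()>5: print(n,lo,m.sum(),s.mean(0).round(1),'mid',((s.min(0)+s.max(0))/2).round(1),'ext',np.ptp(s,axis=0).round(1))
# wells: floor z ~9 within tray
for n,(u,v) in dict(h51=(236,266),h39=(239,225),h29=(280,228),h20=(277,268)).items():
    q=W[v-26:v+26,u-26:u+26].reshape(-1,3); z=q[:,2]
    m=(z>3)&(z<15)&(np.hypot(*(q[:,:2]-W[v,u,:2]).T)<34); s=q[m]; print(n,m.sum(),np.median(z[m]).round(1),'cent',s.mean(0).round(1),'mid',((s.min(0)+s.max(0))/2).round(1),'ext',np.ptp(s,axis=0).round(1))
q=W[200:285,215:300].reshape(-1,3); m=(q[:,2]>23)&(q[:,2]<29); print('tray',cv2.minAreaRect(q[m][:,:2].astype(np.float32)),q[m].mean(0))
i=np.load('topi.npy'); save('topcrop',cv2.resize(i[160:350,130:310],None,fx=3.1,fy=3.1,interpolation=cv2.INTER_CUBIC))
```

```text
table z 0.15548868419705286
s51 55 51 [ 363.8 -335.6   63.6] mid [ 363.9 -335.2   62. ] ext [12.3 13.  12.6]
s51 30 596 [ 364.  -336.1   38.8] mid [ 363.4 -335.4   39. ] ext [50.4 50.6 18. ]
s51 20 25 [ 377.  -352.1   27.1] mid [ 370.5 -344.9   26.6] ext [35.7 31.3 12.5]
s20 55 39 [ 367.2 -264.2   63.4] mid [ 367.1 -264.    62.9] ext [10.4 10.   8.6]
s20 30 62 [ 368.7 -267.5   41.4] mid [ 367.5 -264.9   39. ] ext [18.9 17.7 17.6]
s20 20 16 [ 370.3 -269.3   26.5] mid [ 367.7 -265.5   26.3] ext [17.7 17.6  9.4]
sA 55 45 [ 550.3 -178.3   62.5] mid [ 550.4 -177.6   61.3] ext [10.6 12.  10.1]
sA 30 320 [ 549.5 -180.3   39.4] mid [ 550.9 -178.3   39.1] ext [38.1 38.  17.8]
sA 20 42 [ 544.3 -191.3   26.1] mid [ 549.2 -185.9   26.6] ext [35.8 23.  11.5]
sB 55 47 [ 492.1 -180.9   63.2] mid [ 492.5 -180.6   61.2] ext [12.1 11.8 11.3]
sB 30 197 [ 499.2 -183.1   39.6] mid [ 507.7 -180.2   39. ] ext [57.7 29.2 17.8]
sB 20 45 [ 505.5 -189.5   26.8] mid [ 508.3 -184.5   26.3] ext [57.9 20.2 12.6]
cA 30 34 [ 627.9 -186.6   30.8] mid [ 628.5 -187.3   31.6] ext [28.7 28.6  3.1]
cA 20 309 [ 627.7 -187.    27.7] mid [ 628.3 -187.    26.3] ext [34.7 33.7 11.5]
cB 30 30 [ 403.  -181.6   30.8] mid [ 403.3 -181.5   31.3] ext [31.8 28.3  2.5]
cB 20 315 [ 403.2 -181.5   27.6] mid [ 403.1 -180.8   26.3] ext [32.2 33.2 12.4]
h51 812 9.5 cent [ 472.3 -309.7    9.5] mid [ 472.6 -309.6    9.7] ext [56.8 56.8  9.8]
h39 502 9.7 cent [ 545.8 -313.2    9.7] mid [ 545.6 -313.2    9.3] ext [45.9 45.3 11.4]
h29 294 9.8 cent [ 542.2 -387.     9.8] mid [ 542.7 -387.1    9.7] ext [33.4 33.3 10.6]
h20 170 9.6 cent [ 468.7 -383.2    9.6] mid [ 469.1 -383.3    9.2] ext [25.5 25.7 10.8]
tray ((509.17388916015625, -349.1558837890625), (145.54415893554688, 147.1245574951172), 87.80402374267578) [ 511.32042466 -356.3356975    25.9733432 ]
```

View pics/topcrop.png

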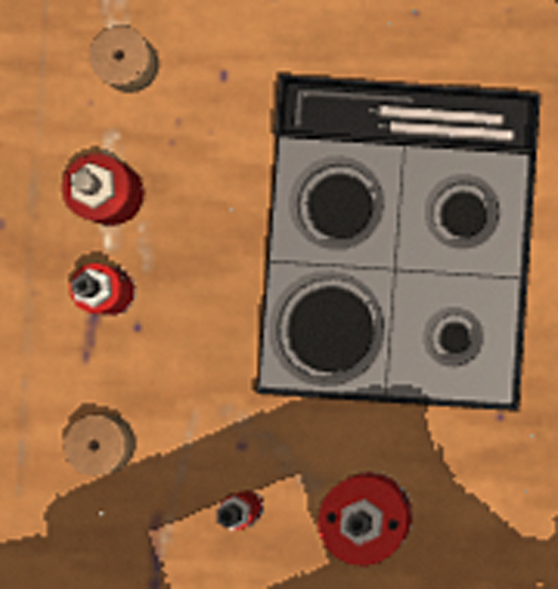

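play_rows(motion=[[36, -18, 0, 0, 0, 6, 0.45], [72, -36, 15, 0, 0, 12, 0.45], [108, -54, 35, 0, 0, 18, 0.45], [144, -72, 55, 0, 0, 24, 0.45], [178, -88.4, 75, 0, 0, 26.2, 0.45], [178, -88.4, 75, 0, 0, 26.2, 0.45], [178, -88.4, 75, 0, 0, 26.2, 0.45]])

```text
t: 0.98
eef_pos: [363.5, -335.8, 135.6]
ee_rot: [3.141, 0.0, 0.001]
wrist_force: [0.4, 0.2, -0.6]
finger_gap: 38.5
grasp_force: 0.0
```

Run:
```python
from h import *
o=get_obs(); print(o['eef_pos'],o['ee_rot'],o['finger_gap'],o['joints'])
i,d=camera('wrist'); save('w1',i); c=get_calibration('wrist')
from scipy.spatial.transform import Rotation as R
v,u=np.mgrid[0:480,0:640]; x=(u-c['cx'])/c['fx'];y=(v-c['cy'])/c['fy'];r=np.hypot(x,y)+1e-9
t=np.tan(np.minimum(r,1.5)); P=np.stack([x/r*t*d,-y/r*t*d,-d],-1)
M=c['mount']; T=P@M[:3,:3].T+M[:3,3]
W=T@R.from_euler('xyz',o['ee_rot']).as_matrix().T+o['eef_pos']
for n,p in dict(s51=(363.7,-335.4),s20=(367.2,-264.5),s29=(492.4,-180.8),s39=(550.5,-178),h51=(472.5,-309.7),h20=(469,-383.3),h39=(545.7,-313.2),h29=(542.5,-387)).items():
    k=np.hypot(W[...,0]-p[0],W[...,1]-p[1])
    m=((k<12)&(W[...,2]>58)&(W[...,2]<68)) if n[0]=='s' else (k<33)&(W[...,2]>5)&(W[...,2]<13)&(d>0)
    s=W[m]; 
    if len(s)>5: print(n,len(s),s.mean(0).round(1),((s.max(0)+s.min(0))/2).round(1),np.ptp(s,axis=0).round(1))
```

```text
[ 363.51386918 -335.80878984  135.63516589] [3.14093620e+00 4.12380847e-04 1.02546474e-03] 38.54816909481939 [-8.59902379e-01 -8.57331603e-03  1.61884950e+00 -7.41183407e-04
  1.53108736e+00  7.09897687e-01]
s51 322 [ 361.7 -333.8   62.4] [ 361.4 -333.8   61.6] [13.8 12.7  6. ]
s20 247 [ 365.5 -262.6   62.3] [ 365.4 -262.2   61.4] [12.3 11.3  6.7]
s29 205 [ 489.6 -179.7   62.1] [ 489.8 -178.5   61.4] [12.5 12.9  6.6]
s39 46 [ 543.5 -176.4   60.9] [ 543.9 -176.1   60.6] [4.  8.9 5. ]
h51 4528 [ 470.1 -308.9    8. ] [ 470.1 -308.9    9.3] [58.3 58.9  7.5]
h20 888 [ 467.  -383.4    8. ] [ 467.  -383.2    9.1] [25.5 25.3  7.6]
h39 1094 [ 534.8 -311.6    7.9] [ 533.4 -312.1    8.3] [21.7 46.2  6.6]
h29 840 [ 536.4 -387.8    8. ] [ 535.8 -386.6    9.1] [22.  34.4  7.6]
```

View pics/w1.png

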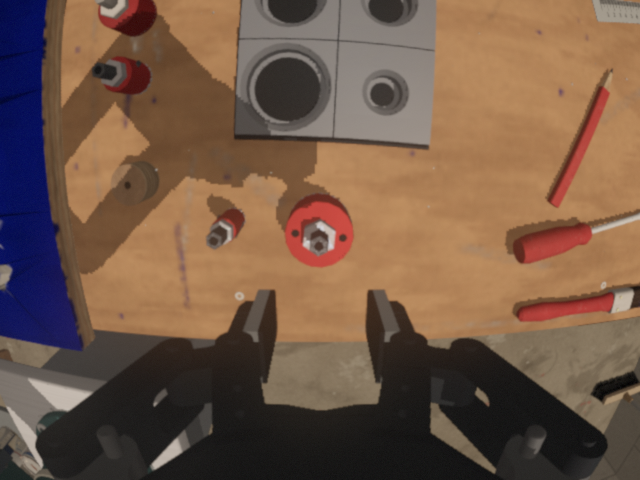

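The wrist view shows saw_51 at (319,238), centred between the fingers. The wrist camera agrees with the top camera to about 2 mm, so I'll average them. Next I descend and grip saw_51.

play_rows(motion=[[-1, -1, 35, 0, 0, 0, 0.45], [-1, -1, 65, 0, 0, 0, 0.45], [-1, -1, 80, 0, 0, 0, 0.45], [-1, -1, 85.5, 0, 0, 0, 0.45], [-1, -1, 85.5, 0, 0, 0, 0.3], [-1, -1, 85.5, 0, 0, 0, 0], [-1, -1, 85.5, 0, 0, 0, 0], [-1, -1, 85.5, 0, 0, 0, 0], [-1, -1, 85.5, 0, 0, 0, 0]])

```text
t: 2.15
eef_pos: [362.8, -334.5, 50.2]
ee_rot: [3.141, -0.0, 0.001]
wrist_force: [0.4, 0.4, 0.5]
finger_gap: 0.1
grasp_force: 0.0
```

Run:
```python
from h import *
i,d=camera('wrist'); save('w2',i); i,d=camera('scene'); save('s2',cv2.resize(i[120:330,100:340],None,fx=3,fy=2.85))
```

```text
(no output)
```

View pics/w2.png

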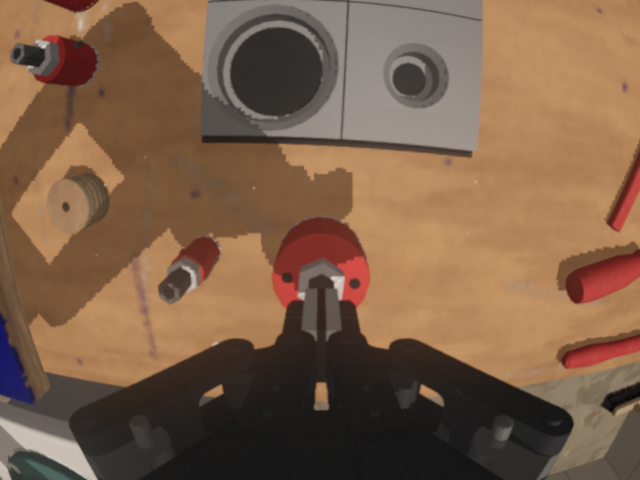

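View pics/s2.png

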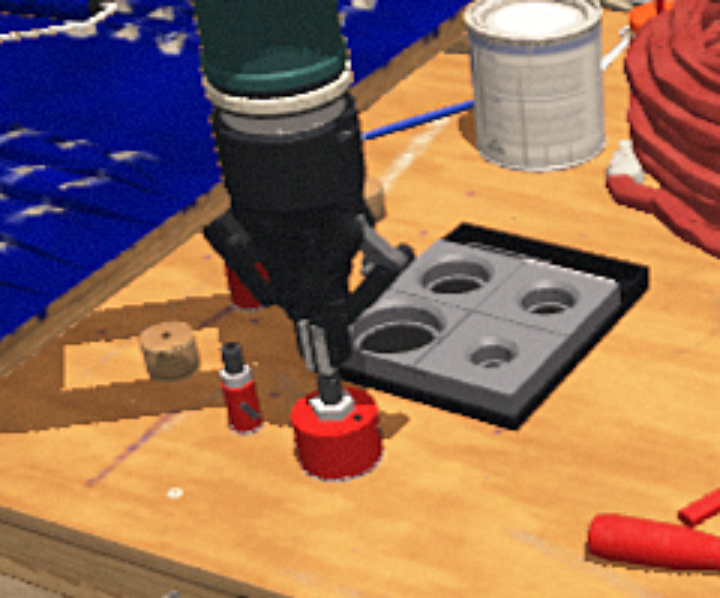

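```bash
cat >> h.py <<'E'
from scipy.spatial.transform import Rotation as R
def fixed(name):
    i,d=camera(name); P,c=cloud(name,d)
    return i,P@R.from_euler('xyz',c['attitude']).as_matrix().T+c['origin']
def wrist():
    o=get_obs(); i,d=camera('wrist'); c=get_calibration('wrist')
    v,u=np.mgrid[0:480,0:640]; x=(u-c['cx'])/c['fx'];y=(v-c['cy'])/c['fy'];r=np.hypot(x,y)+1e-9
    t=np.tan(np.minimum(r,1.5)); P=np.stack([x/r*t*d,-y/r*t*d,-d],-1)
    M=c['mount']; T=P@M[:3,:3].T+M[:3,3]
    return i,T@R.from_euler('xyz',o['ee_rot']).as_matrix().T+o['eef_pos'],T,o
E
python3 - <<'E'
from h import *
np.set_printoptions(precision=1,suppress=True)
i,W,T,o=wrist()
for v in range(250,400,8): print(v,W[v,312],W[v,322],W[v,332])
i,S=fixed('scene')
print('scene')
for y in range(310,420,8):
    v=120+int(y/2.85); print(v,[S[v,100+int(x/3)] for x in (310,325,335)])
E
```

```text
250 [ 377.9 -329.5   37.8] [ 377.3 -334.5   36.1] [ 377.6 -339.4   36.9]
258 [ 373.4 -329.5   37.1] [ 373.3 -334.5   36.8] [ 372.9 -339.5   35.6]
266 [ 371.1 -329.6   42.3] [ 372.1 -334.5   44.7] [ 370.6 -339.4   40.9]
274 [ 367.9 -329.6   44.8] [ 368.2 -334.5   45.5] [ 368.  -339.3   45. ]
282 [ 365.8 -329.7   49.6] [ 368.4 -334.4   55.6] [ 364.8 -339.3   47.2]
290 [ 373.  -330.3   74.6] [ 373.3 -334.4   75.2] [ 372.7 -338.5   73.7]
298 [ 373.2 -330.5   82.4] [ 373.3 -334.3   82.6] [ 373.6 -338.2   83.2]
306 [ 373.3 -330.6   89.3] [ 373.5 -334.3   89.7] [ 372.8 -338.    88.3]
314 [ 373.3 -330.8   95.7] [ 373.5 -334.3   95.9] [ 372.9 -337.9   94.9]
322 [ 373.6 -330.9  101.9] [ 373.2 -334.3  101.1] [ 373.8 -337.7  102.3]
330 [ 372.8 -331.   105.9] [ 373.1 -334.3  106.3] [ 373.  -337.6  106.2]
338 [ 374.6 -331.2  113.8] [ 369.3 -334.3  105.3] [ 374.2 -337.4  113.1]
346 [ 374.3 -331.2  117.8] [ 367.3 -334.3  107.1] [ 374.3 -337.2  117.8]
354 [ 374.  -331.3  121.7] [ 363.7 -334.3  106.6] [ 374.4 -337.1  122.2]
362 [ 371.2 -331.3  121.9] [ 361.3 -334.3  108. ] [ 374.3 -337.   126.2]
370 [
[... 1048 characters left out ...]
   77.2]), array([ 350.8, -340.1,   83.2]), array([ 355.1, -343.1,   81.1])]
251 [array([ 427.6, -266.1,    3.1]), array([ 361.1, -330.9,   67.2]), array([ 364.1, -335. ,   66.2])]
254 [array([ 418.7, -272.1,    3.6]), array([ 356.4, -333.6,   64.6]), array([ 358.3, -338.5,   64.7])]
256 [array([ 416.9, -272.8,    0.2]), array([ 355.6, -333.5,   60.8]), array([ 358.5, -337.7,   60. ])]
259 [array([ 367.3, -312. ,   39.6]), array([ 355.7, -332.3,   53.8]), array([ 358.8, -336.4,   52.8])]
262 [array([ 358.9, -317.7,   40.5]), array([ 354.1, -332.6,   48.4]), array([ 357.5, -336.4,   47. ])]
265 [array([ 354.4, -320.2,   37.7]), array([ 351.4, -333.7,   44. ]), array([ 354.1, -338. ,   43.3])]
```

The fingers are shut just above saw_51, still standing at about (320,265). Both cameras put the real fingertips at z≈70 while the reported TCP is at z=50. The tips are therefore about 20 mm short of the stated TCP, so I'll open and go about 19 mm lower in steps, watching the force.

play_rows(motion=[[0, 0, 0, 0, 0, 0, 0.45], [0, 0, 0, 0, 0, 0, 0.45], [0, 0, 0, 0, 0, 0, 0.45], [0, 0, 7, 0, 0, 0, 0.45], [0, 0, 14, 0, 0, 0, 0.45], [0, 0, 18.5, 0, 0, 0, 0.45], [0, 0, 18.5, 0, 0, 0, 0.2], [0, 0, 18.5, 0, 0, 0, 0], [0, 0, 18.5, 0, 0, 0, 0], [0, 0, 18.5, 0, 0, 0, 0], [0, 0, 18.5, 0, 0, 0, 0]])

```text
t: 3.72
eef_pos: [362.7, -334.4, 31.5]
ee_rot: [3.142, -0.0, 0.001]
wrist_force: [-0.4, -0.5, -2.1]
finger_gap: 9.3
grasp_force: 58.5
```

Run:
```python
from h import *
i,W,T,o=wrist();print(o['finger_gap'],o['grasp_force'],o['wrist_force'])
i,d=camera('scene'); save('s3',cv2.resize(i[200:300,160:260],None,fx=5,fy=5))
```

```text
9.300505364804144 58.53060007095337 [-0.42758142 -0.47145132 -2.06987454]
```

View pics/s3.png

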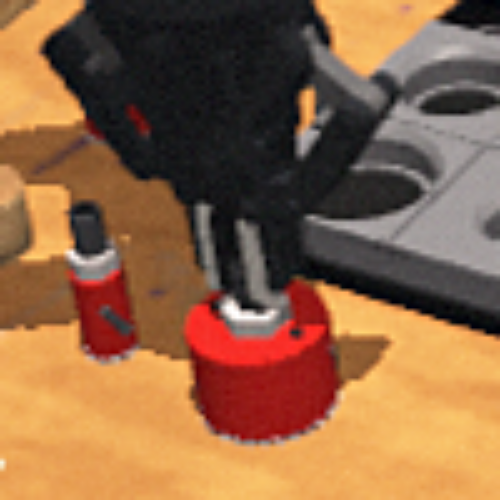

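Saw_51 is gripped on the shank, with the tips just above the collar. I'll lift it and carry it over its well.

play_rows(motion=[[0, 0, -10, 0, 0, 0, 0], [0, 0, -35, 0, 0, 0, 0], [0, 0, -60, 0, 0, 0, 0], [20, -5, -60, 0, 0, 0, 0], [55, -12, -60, 0, 0, 0, 0], [90, -20, -60, 0, 0, 0, 0], [108.7, -25, -60, 0, 0, 0, 0], [108.7, -25, -60, 0, 0, 0, 0], [108.7, -25, -60, 0, 0, 0, 0]])

```text
t: 4.95
eef_pos: [470.5, -309.3, 91.0]
ee_rot: [-3.141, 0.002, 0.0]
wrist_force: [-0.3, 0.3, -1.7]
finger_gap: 9.0
grasp_force: 58.6
```

Run:
```python
from h import *
i,W,T,o=wrist();print(o['finger_gap'],o['grasp_force'],o['wrist_force'])
# cup top of held saw
m=(np.hypot(W[...,0]-471,W[...,1]+309)<40)&(W[...,2]>85)&(W[...,2]<105)
s=W[m];print('cup',s.max(0),s.min(0),s.mean(0))
# remaining positions
for n,p in dict(h39=(545.7,-313.2),h29=(542.5,-387)).items():
    k=np.hypot(W[...,0]-p[0],W[...,1]-p[1]); m=(k<33)&(W[...,2]>5)&(W[...,2]<13); s=W[m]; print(n,len(s),s.mean(0),np.ptp(s,axis=0))
save('w4',i)
```

```text
9.026947331590778 58.597628474235535 [-0.34081663  0.26162444 -1.69336794]
cup [ 494.8627328  -283.7129784   104.99468668] [ 443.79562664 -333.99283646   85.00260756] [ 480.85836367 -308.80134309   96.09707978]
h39 4142 [ 542.60907094 -312.83450396    7.98115071] [47.01628701 47.01308931  7.65720679]
h29 2001 [ 539.02156824 -387.85849772    8.04645658] [36.39543988 33.01953112  7.44176437]
```

View pics/w4.png

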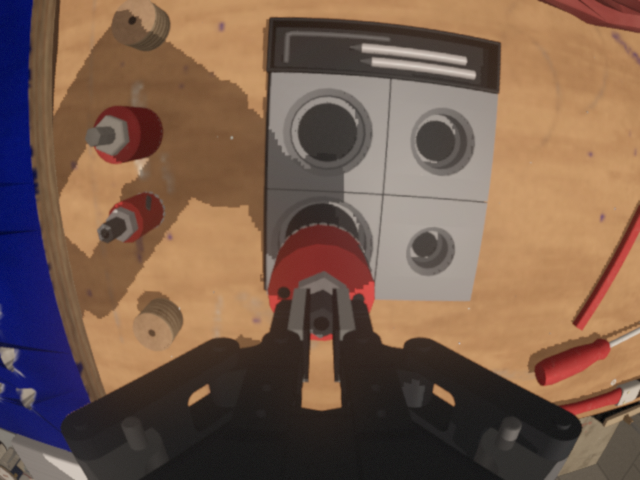

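Saw_51 is held upright at about (322,290) and lined up with its well to within 1 mm. Lowering it now.

play_rows(motion=[[0.5, 0, 15, 0, 0, 0, 0], [0.5, 0, 30, 0, 0, 0, 0], [0.5, 0, 40, 0, 0, 0, 0], [0.5, 0, 46, 0, 0, 0, 0], [0.5, 0, 50, 0, 0, 0, 0], [0.5, 0, 51, 0, 0, 0, 0], [0.5, 0, 51, 0, 0, 0, 0]])

```text
t: 5.88
eef_pos: [472.2, -309.5, 40.9]
ee_rot: [3.141, -0.001, 0.001]
wrist_force: [-0.2, -0.6, -1.4]
finger_gap: 9.0
grasp_force: 58.7
```

play_rows(motion=[[0, 0, 1, 0, 0, 0, 0], [0, 0, 1, 0, 0, 0, 0.15], [0, 0, 1, 0, 0, 0, 0.35], [0, 0, 1, 0, 0, 0, 0.35], [0, 0, -8, 0, 0, 0, 0.35], [0, 0, -30, 0, 0, 0, 0.4], [0, 0, -60, 0, 0, 0, 0.4], [-50, -20, -60, 0, 0, 0, 0.4], [-90, -39, -60, 0, 0, 0, 0.4], [-105.6, -45.8, -60, 0, 0, 0, 0.4], [-105.6, -45.8, -60, 0, 0, 0, 0.4], [-105.6, -45.8, -60, 0, 0, 0, 0.4]])

```text
t: 7.38
eef_pos: [367.1, -264.2, 101.2]
ee_rot: [3.14, -0.001, 0.001]
wrist_force: [-0.2, 1.0, -0.1]
finger_gap: 34.3
grasp_force: 0.0
```

Run:
```python
from h import *
i,W,T,o=wrist();print(o['finger_gap'],o['eef_pos'])
for n,p in dict(s51=(471,-309.4),s20=(366.3,-263.6),s29=(491.4,-180.2),s39=(549.5,-177.3)).items():
    k=np.hypot(W[...,0]-p[0],W[...,1]-p[1]); m=(k<12)&(W[...,2]>56)&(W[...,2]<78); s=W[m]
    if len(s)>5: print(n,len(s),s.mean(0),s.max(0),np.ptp(s,axis=0))
```

```text
34.26656136047375 [ 367.10593874 -264.19075753  101.22337179]
s51 628 [ 470.28968943 -307.99784421   69.62683466] [ 478.17428189 -302.41698748   73.60270968] [14.45048154 13.12825061 17.59378435]
s20 356 [ 365.81770588 -262.15525785   62.03596525] [ 371.19863736 -256.79213108   64.56605182] [12.56380788 10.58578655  8.47726157]
s29 370 [ 489.5147584  -179.52701409   61.71518631] [ 496.07004321 -172.97378779   64.58648091] [12.53938405 11.98738402  8.54017967]
```

Saw_51 is seated, with its shank top at about 73 mm. Now gripping saw_20.

play_rows(motion=[[0, -0.7, 30, 0, 0, 0, 0.4], [0, -0.7, 52, 0, 0, 0, 0.4], [0, -0.7, 64, 0, 0, 0, 0.4], [0, -0.7, 69, 0, 0, 0, 0.4], [0, -0.7, 69, 0, 0, 0, 0.2], [0, -0.7, 69, 0, 0, 0, 0], [0, -0.7, 69, 0, 0, 0, 0], [0, -0.7, 69, 0, 0, 0, 0], [0, -0.7, 69, 0, 0, 0, 0]])

```text
t: 8.55
eef_pos: [366.7, -263.4, 32.3]
ee_rot: [3.14, -0.001, 0.001]
wrist_force: [0.2, 0.0, 2.4]
finger_gap: 7.6
grasp_force: 58.7
```

play_rows(motion=[[0, 0, -10, 0, 0, 0, 0], [0, 0, -40, 0, 0, 0, 0], [0, 0, -70, 0, 0, 0, 0], [20, 25, -70, 0, 0, 0, 0], [50, 60, -70, 0, 0, 0, 0], [80, 96, -70, 0, 0, 0, 0], [101.7, 120.4, -70, 0, 0, 0, 0], [101.7, 120.4, -70, 0, 0, 0, 0], [101.7, 120.4, -50, 0, 0, 0, 0], [101.7, 120.4, -35, 0, 0, 0, 0], [101.7, 120.4, -35, 0, 0, 0, 0]])

```text
t: 9.93
eef_pos: [466.6, -381.7, 64.6]
ee_rot: [-3.138, 0.003, 0.001]
wrist_force: [0.9, 1.0, -1.4]
finger_gap: 7.2
grasp_force: 58.7
```

Run:
```python
from h import *
i,W,T,o=wrist();print(o['finger_gap'],o['eef_pos'])
m=(np.hypot(W[...,0]-468,W[...,1]+383)<25)&(W[...,2]>50)&(W[...,2]<70); s=W[m]; print(len(s),s.max(0),s.min(0))
k=np.hypot(W[...,0]-468,W[...,1]+383); m=(k<33)&(W[...,2]>22)&(W[...,2]<28)
save('w5',i[200:440,200:440].repeat(2,0).repeat(2,1))
```

```text
7.202717135786686 [ 466.56608163 -381.69854392   64.5581956 ]
681 [ 475.09283335 -370.99437292   69.97122242] [ 464.22372433 -390.97646042   50.00303894]
```

View pics/w5.png

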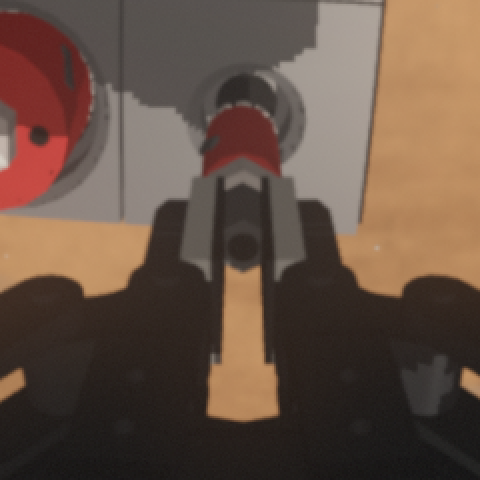

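Run:
```python
from h import *
i,W,T,o=wrist();print(o['eef_pos'])
m=(np.hypot(W[...,0]-468,W[...,1]+383)<25)&(W[...,2]>50)&(W[...,2]<62); s=W[m]; print('cup',s.max(0),s.min(0))
# well: points in cone/well below block top, far from saw
m=(np.hypot(W[...,0]-468,W[...,1]+383)<24)&(W[...,2]>5)&(W[...,2]<22.5); s=W[m]; print('well',len(s),s.max(0),s.min(0))
for x in (472,475,478):
    r=s[abs(s[:,0]-x)<1]; print(x,r[:,1].min(),r[:,1].max())
```

```text
[ 467.29998854 -382.396923     65.85559984]
cup [ 475.61970283 -371.63000592   61.97926584] [ 465.08276899 -391.68223365   50.12896403]
well 1048 [ 481.6591485  -362.19261724   22.49867758] [ 456.4329931  -404.33466268    5.67864655]
472 -395.99302818720616 -367.32121990228427
475 -394.78495833310717 -367.9787178681218
478 -391.790232167337 -371.49436876752867
```

The saw and the well line up to within 1 mm in the wrist view (saw at about (242,140), well at about (248,110) in the crop). I'll lower and release, then go to saw_29.

play_rows(motion=[[0, 0, 10, 0, 0, 0, 0], [0, 0, 18, 0, 0, 0, 0], [0, 0, 23, 0, 0, 0, 0], [0, 0, 26, 0, 0, 0, 0], [0, 0, 27, 0, 0, 0, 0], [0, 0, 27, 0, 0, 0, 0.15], [0, 0, 27, 0, 0, 0, 0.3], [0, 0, 27, 0, 0, 0, 0.3], [0, 0, 15, 0, 0, 0, 0.3], [0, 0, -10, 0, 0, 0, 0.4], [0, 0, -45, 0, 0, 0, 0.4], [0, 0, -45, 0, 0, 0, 0.4]])

```text
t: 11.52
eef_pos: [470.0, -385.3, 116.7]
ee_rot: [3.135, -0.007, 0.001]
wrist_force: [0.8, -0.6, -0.2]
finger_gap: 34.3
grasp_force: 0.0
```

play_rows(motion=[[3, -25, 0, 0, 0, 0, 0.4], [9, -75, 0, 0, 0, 0, 0.4], [15, -130, 0, 0, 0, 0, 0.4], [20, -180, 0, 0, 0, 0, 0.4], [23, -203.3, 0, 0, 0, 0, 0.4], [23, -203.3, 0, 0, 0, 0, 0.4], [23, -203.3, 0, 0, 0, 0, 0.4], [23, -203.3, 0, 0, 0, 0, 0.4]])

```text
t: 12.52
eef_pos: [490.6, -180.7, 111.1]
ee_rot: [3.142, 0.001, -0.001]
wrist_force: [0.1, 0.3, -0.3]
finger_gap: 34.6
grasp_force: 0.0
```

Run:
```python
from h import *
i,W,T,o=wrist();print(o['finger_gap'],o['eef_pos'])
for n,p in dict(s29=(491.4,-180.2),s39=(549.5,-177.3)).items():
    k=np.hypot(W[...,0]-p[0],W[...,1]-p[1]); m=(k<12)&(W[...,2]>56)&(W[...,2]<78); s=W[m]
    if len(s)>5: print(n,len(s),s.mean(0),s.max(0),np.ptp(s,axis=0))
i,W=fixed('top')
for n,p in dict(s51=(472,-309.4),s20=(469,-383)).items():
    k=np.hypot(W[...,0]-p[0],W[...,1]-p[1]); m=(k<12)&(W[...,2]>65)&(W[...,2]<80); s=W[m]; print(n,len(s),s.mean(0),s.max(0))
```

```text
34.63561701670283 [ 490.59408138 -180.65751459  111.14367527]
s29 347 [ 491.03496322 -178.46397527   62.13173932] [ 496.51786296 -172.43038709   64.82764095] [12.49396576 11.49724362  8.71738208]
s39 317 [ 548.27647955 -176.22449435   61.85019926] [ 553.73486083 -170.58343933   63.79363308] [10.84162792 11.38837655  7.12265938]
s51 53 [ 473.1796551  -311.0388741    73.02846992] [ 479.86839796 -304.74566601   75.82924168]
s20 37 [ 467.67419277 -383.72883093   73.13415732] [ 472.69495928 -378.03487266   75.43072267]
```

Saws 51 and 20 are both seated, with tops at 73 mm. Gripping saw_29.

play_rows(motion=[[0, -1, 40, 0, 0, 0, 0.4], [0, -1, 63, 0, 0, 0, 0.4], [0, -1, 75, 0, 0, 0, 0.4], [0, -1, 80, 0, 0, 0, 0.4], [0, -1, 80, 0, 0, 0, 0.2], [0, -1, 80, 0, 0, 0, 0], [0, -1, 80, 0, 0, 0, 0], [0, -1, 80, 0, 0, 0, 0], [0, -1, 80, 0, 0, 0, 0]])

```text
t: 13.75
eef_pos: [491.7, -179.3, 32.6]
ee_rot: [3.14, -0.002, 0.001]
wrist_force: [0.1, 0.0, 4.6]
finger_gap: 7.5
grasp_force: 59.0
```

play_rows(motion=[[0, 0, -10, 0, 0, 0, 0], [0, 0, -45, 0, 0, 0, 0], [2, 10, -85, 0, 0, 0, 0], [13, 55, -85, 0, 0, 0, 0], [25, 105, -85, 0, 0, 0, 0], [38, 155, -85, 0, 0, 0, 0], [48, 195, -85, 0, 0, 0, 0], [50.3, 208.2, -85, 0, 0, 0, 0], [50.3, 208.2, -60, 0, 0, 0, 0], [50.3, 208.2, -35, 0, 0, 0, 0], [50.3, 208.2, -35, 0, 0, 0, 0], [50.3, 208.2, -35, 0, 0, 0, 0]])

```text
t: 15.25
eef_pos: [541.7, -386.8, 67.5]
ee_rot: [3.141, -0.001, 0.001]
wrist_force: [0.1, -0.3, -0.1]
finger_gap: 7.4
grasp_force: 58.8
```

```bash
cat > al.py <<'E'
from h import *
import sys
px,py,rw,rs=map(float,sys.argv[1:])
i,W,T,o=wrist();print(o['eef_pos'],o['finger_gap'])
k=np.hypot(W[...,0]-px,W[...,1]-py)
s=W[(k<rs+12)&(W[...,2]>50)&(W[...,2]<68)]; print('cup c',s[:,0].max()-rs,(s[:,1].max()+s[:,1].min())/2,np.ptp(s[:,1]))
s=W[(k<rw+12)&(W[...,2]>5)&(W[...,2]<22.5)]
xm=s[:,0].max(); s=s[s[:,0]>xm-14]
from scipy.optimize import least_squares
b=np.array([[x,f(r[:,1])] for x in np.arange(xm-12,xm-2,1) if len(r:=s[abs(s[:,0]-x)<.6]) for f in (np.min,np.max)])
q=least_squares(lambda c:np.hypot(b[:,0]-c[0],b[:,1]-c[1])-c[2],[px,py,rw],loss='soft_l1').x; print('well',q)
E
python3 al.py 541 -387 20 14.5
```

```text
[ 541.67507625 -386.76644758   67.47187378] 7.390550423189826
cup c 540.84724751582 -386.103776663406 28.880138068776432
well [ 542.38965296 -386.0349023    21.69190614]
```

Aligned to within about 1.5 mm. I'll lower, release, rise and head for saw_39.

play_rows(motion=[[0.7, 0, 10, 0, 0, 0, 0], [0.7, 0, 18, 0, 0, 0, 0], [0.7, 0, 23, 0, 0, 0, 0], [0.7, 0, 26, 0, 0, 0, 0], [0.7, 0, 27, 0, 0, 0, 0], [0.7, 0, 27, 0, 0, 0, 0.15], [0.7, 0, 27, 0, 0, 0, 0.3], [0.7, 0, 27, 0, 0, 0, 0.3], [0.7, 0, 15, 0, 0, 0, 0.3], [0.7, 0, -10, 0, 0, 0, 0.4], [0.7, 0, -45, 0, 0, 0, 0.4], [0.7, 0, -45, 0, 0, 0, 0.4]])

```text
t: 16.8
eef_pos: [544.2, -389.0, 117.2]
ee_rot: [3.135, -0.007, 0.001]
wrist_force: [0.1, -0.6, -0.6]
finger_gap: 34.0
grasp_force: 0.0
```

play_rows(motion=[[1, -25, 0, 0, 0, 0, 0.4], [3, -75, 0, 0, 0, 0, 0.4], [5, -130, 0, 0, 0, 0, 0.4], [6, -180, 0, 0, 0, 0, 0.4], [7.5, -210, 0, 0, 0, 0, 0.4], [7.5, -210, 0, 0, 0, 0, 0.4], [7.5, -210, 30, 0, 0, 0, 0.4], [7.5, -210, 30, 0, 0, 0, 0.4], [7.5, -210, 30, 0, 0, 0, 0.4]])

```text
t: 17.92
eef_pos: [549.5, -178.1, 81.8]
ee_rot: [3.141, -0.0, -0.001]
wrist_force: [0.2, -1.1, 1.8]
finger_gap: 33.9
grasp_force: 0.0
```

Run:
```python
from h import *
i,W,T,o=wrist();print(o['finger_gap'],o['eef_pos'])
k=np.hypot(W[...,0]-549.5,W[...,1]+177.3); m=(k<12)&(W[...,2]>56)&(W[...,2]<70); s=W[m]
print(len(s),s.mean(0),s.max(0),np.ptp(s,axis=0))
```

```text
33.85230929843947 [ 549.48102241 -178.10938442   81.83598793]
400 [ 549.21433347 -176.23217046   61.3856277 ] [ 554.04614314 -170.11662171   63.77428909] [11.21137505 11.90961935  7.67632103]
```

play_rows(motion=[[0, -1, 25, 0, 0, 0, 0.4], [0, -1, 42, 0, 0, 0, 0.4], [0, -1, 50, 0, 0, 0, 0.4], [0, -1, 50, 0, 0, 0, 0.2], [0, -1, 50, 0, 0, 0, 0], [0, -1, 50, 0, 0, 0, 0], [0, -1, 50, 0, 0, 0, 0], [0, -1, 50, 0, 0, 0, 0]])

```text
t: 18.98
eef_pos: [549.6, -176.2, 31.9]
ee_rot: [3.141, -0.001, 0.001]
wrist_force: [-0.3, 0.1, -0.3]
finger_gap: 9.0
grasp_force: 58.6
```

play_rows(motion=[[0, 0, -10, 0, 0, 0, 0], [0, 0, -45, 0, 0, 0, 0], [0, 10, -85, 0, 0, 0, 0], [-2, 50, -85, 0, 0, 0, 0], [-3, 95, -85, 0, 0, 0, 0], [-4.5, 130, -85, 0, 0, 0, 0], [-4.5, 136.8, -85, 0, 0, 0, 0], [-4.5, 136.8, -60, 0, 0, 0, 0], [-4.5, 136.8, -35, 0, 0, 0, 0], [-4.5, 136.8, -35, 0, 0, 0, 0], [-4.5, 136.8, -35, 0, 0, 0, 0]])

```text
t: 20.35
eef_pos: [545.7, -312.7, 67.8]
ee_rot: [3.141, -0.001, 0.001]
wrist_force: [0.3, 0.2, -1.5]
finger_gap: 8.9
grasp_force: 58.7
```

```bash
python3 al.py 545 -313 25 19.5
```

```text
[ 545.70465007 -312.68133402   67.82582969] 8.945828005025986
cup c 544.6115842985051 -312.5333630443671 36.3085033285102
well [-716.76565698 -268.82539164 1295.72465478]
```

play_rows(motion=[[0, 0, 10, 0, 0, 0, 0], [0, 0, 18, 0, 0, 0, 0], [0, 0, 23, 0, 0, 0, 0], [0, 0, 26, 0, 0, 0, 0], [0, 0, 27, 0, 0, 0, 0], [0, 0, 27, 0, 0, 0, 0.15], [0, 0, 27, 0, 0, 0, 0.3], [0, 0, 27, 0, 0, 0, 0.3], [0, 0, 15, 0, 0, 0, 0.3], [0, 0, -10, 0, 0, 0, 0.4], [0, 0, -60, 0, 0, 0, 0.4], [0, 0, -100, 0, 0, 0, 0.4]])

```text
t: 21.9
eef_pos: [545.4, -313.2, 169.6]
ee_rot: [3.14, -0.002, 0.001]
wrist_force: [0.0, -0.6, -0.1]
finger_gap: 33.9
grasp_force: 0.0
```

play_rows(motion=[[-50, -20, 0, 0, 0, 0, 0.4], [-100, -40, 0, 0, 0, 0, 0.4], [-150, -60, 0, 0, 0, 0, 0.4], [-200, -60, 0, 0, 0, 0, 0.4], [-200, -60, 0, 0, 0, 0, 0.4]])

```text
t: 22.52
eef_pos: [343.0, -252.8, 167.6]
ee_rot: [3.14, -0.001, -0.002]
wrist_force: [0.8, -0.8, -0.2]
finger_gap: 34.2
grasp_force: 0.0
```

Run:
```python
from h import *
i,W=fixed('top'); save('topend',cv2.resize(i[160:350,130:310],None,fx=3.1,fy=3.1))
for n,p in dict(s51=(472,-309.4),s20=(469,-383),s29=(542.5,-387),s39=(545.5,-313),cA=(628,-187),cB=(403,-181)).items():
    k=np.hypot(W[...,0]-p[0],W[...,1]-p[1]); m=(k<20)&(W[...,2]>(65 if n[0]=='s' else 20))&(W[...,2]<80); s=W[m]; print(n,len(s),s.mean(0),np.median(s[:,2]))
```

```text
s51 53 [ 472.95325635 -310.97876328   73.00633431] 73.36030975931601
s20 37 [ 467.68437855 -383.70289203   72.69145639] 72.93503724237246
s29 40 [ 541.73962029 -387.9729317    72.45099101] 73.06757621327745
s39 37 [ 545.58222706 -314.84379016   72.13936576] 72.33834261092
cA 308 [ 627.73122561 -186.86151825   28.0261943 ] 28.240564258447023
cB 316 [ 403.04840064 -181.52292145   27.67181035] 27.950085393968607
```

View pics/topend.png

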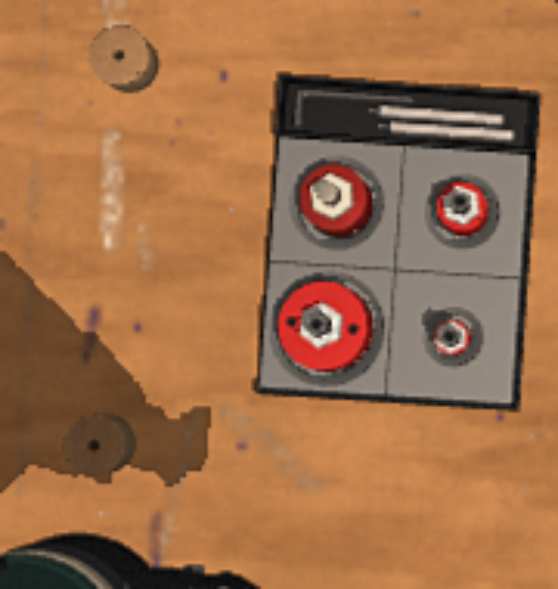

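All four saws stand upright in the matching wells: 51 at (323,325), 39 at (335,200), 29 at (460,205) and 20 at (452,335). Their tops are at about 73 mm and both cores are unmoved.

```bash
python3 -c "
from workcell import *
print(finish_job())"
```

```text
the job is handed in; nothing more can be done
None
```

The job is handed in at about 23 s of arm time: all four hole saws stand upright and fully seated in their matching wells, and both plywood cores are where they were.

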